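# Bottle the crystal and snap the cap home

### The job

Put the violet crystal from the white tray into the specimen canister, then set the yellow cap on the canister's neck and press it straight down until it snaps over the orange beads and sits fully home. Keep pressing after the click: finish with the gripper still pushing the cap down firmly, without letting go or backing off. Leave the pebble, bottles, jar, red lid and magnifier where they are.

Things in the scene. Friction and masses are not known exactly. Their poses are not given: they have to be found in the camera images.
- rim (a point): Centre of the top edge of the canister's mouth, 70 mm above the table; z up. The canister is fixed: a square beech foot 120 x 120 x 16 mm, a clear pot 72 mm across, and a grey neck 76 mm across and 20 mm tall that narrows to 69 mm over its top 6 mm. The opening is 55 mm wide at the rim, wider below.
- beads (a point): Centre of the ring of six sprung orange beads, 12 mm balls that stand out 4 mm from the neck, 11.5 mm below the rim. The cap's lip meets them when cap_foot is about 7 mm below the rim; pushing past takes about 10 to 15 N, which then drops (the snap) some 6 mm before the cap is home; it then stays on by itself, with a hard stop at the rim.
- well (a point): Centre of the canister's inner floor, 50 mm straight below the rim.
- cap_knob (a point): Centre of the round grip knob on the yellow snap cap (60 g); z is the cap's axis, up. Knob 28 mm across, 24 mm tall, its centre 12 mm above the cap's flat plate, which is 93 mm across. Starts skirt down on the table across the canister from the tray, knob centre 36 mm above the table. To push, fingertips can rest on the plate beside the knob, or on top of the knob. Home: 16 mm above the rim.
- cap_foot (a point): Centre of the cap's open underside, 36 mm below cap_knob. The skirt is 20 mm deep inside, under a plate 4 mm thick; its lip is 79.6 mm across inside and 3 mm tall. When home the plate lies on the rim and this point is 20 mm below the rim.
- crystal_mid (a point): Centre, half-way up, of the violet crystal: a six-sided upright stone 34 mm tall and about 30 mm across over its corners (26 mm over flats), straight-sided from 4 to 22 mm above its foot, tapering above; 35 g. z is its long axis. It stands on the floor of the tray, so its centre starts 21 mm above the table.
- tray: White specimen tray, fixed, 200 x 140 mm, floor 4 mm thick, rim 10 mm above the table and 4 mm thick; origin under its centre, x along the 200 mm side. The crystal stands towards its +x end, a pebble towards its -x end.
- pebble_mid (a point): Centre of the low grey pebble in the tray, 38 mm across, 18 mm high. Leave it.
- jar_mid (a point): Centre of a glass jar with a red cap, 64 mm across, 85 mm tall, behind the canister. Leave it.
- dropper_mid (a point): Centre of an amber bottle with a blue cap, 38 mm across, 95 mm tall, behind the canister. Leave it.
- lime_mid (a point): Centre of a green bottle, 56 mm across, 100 mm tall. Leave it.
- magnifier_mid (a point): Centre of the ring of a magnifier that lies flat in front of the robot: wooden ring 90 mm across, 10 mm high, green handle 85 mm long along the ring's -x. Leave it.
- red_lid_mid (a point): Centre of a red and white lid lying flat, 54 mm across, 16 mm high. It does not belong to the canister. Leave it.
Things that resemble listed ones, but are neither listed nor needed, are in the scene too. What is meant by the part that bears crystal_mid is not brown, and is the smaller of those in its own colour.

How it is judged:
On the way, in this order (a step that is already met when the one before it is completed fails the run):
1. the crystal lies inside the canister, let go, while the cap is still off (horizontal distance between crystal_mid and well below 0.03 m and z of crystal_mid in the frame of well between 0 and 0.032 m and contact force between the fingers and crystal below 0.05 N and distance between cap_knob and rim above 0.05 m), for 0.2 s.
2. the cap has snapped on and sits fully home (z of cap_knob in the frame of rim between 0.012 and 0.0185 m and horizontal distance between cap_knob and rim below 0.005 m and angle between cap_knob's own z axis and vertical below 0.07 rad), for 0.2 s.
At the end, for the whole second after the job is handed in: Crystal inside the canister (under 30 mm off its axis, under 32 mm above its floor); cap home (within 2.5 mm of its seat, 5 mm of the axis, 4 degrees of upright); fingers still on the cap, which bears on the canister with more than 6 N through the last second (all of step 2 and horizontal distance between crystal_mid and well below 0.03 m and z of crystal_mid in the frame of well between 0 and 0.032 m and contact force between cap and canister above 6 N and contact force between the fingers and cap above 3 N); the arm keeps its last pose, push and grip.
It fails at once if a bystander (pebble, jar, amber or green bottle, magnifier, red lid) is moved more than 25 mm (distance of any of pebble_mid, jar_mid, dropper_mid, lime_mid, magnifier_mid, red_lid_mid from where it was at the start of the episode above 0.025 m).
It also fails if it takes over 64 s, if anything falls off the work surface, if the arm or the gripper's body presses on something with over 40 N, if the wrist force passes 120 N, or if a joint passes its speed limit or range.

### The arm

A 6-joint arm with a two-finger parallel gripper is mounted at the origin on the work surface. World frame = base frame: x ahead of the robot, y to its left, z up, the work surface at z = 0. Lengths are in m, angles in rad, forces in N, time in s.
With the tool pointing down it reaches from about 0.25 to 0.775 m from the base axis. Payload 8.9 kg.
Tool frame: the origin (TCP) lies on the centre line of the jaws, within the pads' length; the fingertips stand 8 mm ahead of it and the grasp point (between the pads) lies 11 mm behind it; z points along the fingers, y is the direction in which the jaws open and shut (so a half turn about z gives the same grasp; the last joint's range is limited). The gripper opens to 85 mm and grips with 20 to 120 N. Pads are 22 mm wide; open, the fingers measure 114 mm over their backs; the gripper's body (76 mm by 85 mm) begins 54 mm behind the grasp point. The pads swing forward as they close: fully open they stand 13 mm farther back than shut.
Start: joints at [1.091, 0.291, -0.153, 1.127, 0, 1.431], TCP at [0.175, 0.495, 0.239] pointing down, gripper open.
Joint ranges: [-2.52, 2.52], [-0.91, 1.74], [-1.3, 1.37], [-1.96, 2.02], [-1.52, 1.47], [-3.14, 3.14]. Speed limits (rad/s): [2.22, 2.22, 2.79, 3.14, 3.14, 3.14].

### API

Orientations are given as a unit quaternion [x, y, z, w].
In Python, from cell import arm gives the robot as it stands.
- The arm moves only by the tool jog_arm, never from a script. Its argument "motion" is text: rows parted by semicolons, each of 5 numbers parted by spaces: the shift along the tool's x, y, z in cm, then the turn about the tool's z in rad, then the gripper's target within -1 to 1 (shut at 1, half-way at 0, fully open at -1). In form: tx ty tz yaw fingers; .... A call has 1 to 12 rows; each row is the pose to reach, as a shift and turn from the pose commanded when the call began, along the tool's axes at that moment; what a row does not reach only later rows make up. A row lasts 1/10 s, in which the tool goes at most 50 mm and 8.59 degrees, less where a joint would pass 70% of its speed; a pose out of reach is approached as far as the arm can. A call with a gripper value outside its range is refused whole. The fingers move at their own pace and stop on an object; "grip_force" is the grip in N (left out, the last holds). Time passes only in rows, so rows that repeat a pose let the fingers close. It gives the time, the measured TCP pose, the force and the opening at its end, in the units of the state.
- arm.get_state(): the state, without advancing time (a new reading comes with each control period).
- arm.get_image(name): name is "scene" or "top" or "wrist"; returns a dict with "image" (480x640x3 uint8, blue, green, red), "depth" (480x640 float32, m along the optical axis (not along the pixel's ray), 0 where there is no reading), "intrinsics" (3x3 intrinsics, pixels), "T" (4x4, takes a point from camera to world coordinates). Camera axes: x right, y up, looking along -z (the intrinsics and any distortion apply to the point x, -y, -z); pixel columns grow to the right and rows downward; lengths in m; the calibration is good to about 2 mm. A picture is of the moment at which its call begins.
- arm.finish_job(): hands the job in, once; it reports no verdict.
The state is a dict: "time_s": time; "qpos": joint angles; "dq": joint speeds; "effort": joint torques, N m; "position": TCP position; "orientation": TCP orientation; "force": force on the tool from outside, world axes, zero at the start; "torque": the same for the moment, N m; "grip_width": finger opening in m.
Only numpy, scipy, OpenCV 4.12 (cv2) and the standard library are available. Lean on these libraries where they do the work, as an engineer would, in place of code of your own. Each camera call takes 0.05 s, during which the arm holds its last target.

## Working session

There is one attempt and no reset: what is moved stays moved. The work goes in short steps, Python scripts to look and compute and a tool call to move; the robot and the scene stay as the last step left them, time stands still between calls to the robot, and variables do not carry over. Pictures are saved under pics/ and viewed, and the job is handed in when it is done.

Besides the shell and the picture viewer there is one more tool, called by a JSON object that holds its "op" and its "data". jog_arm: Moves the arm, as the interface text tells. Its arguments: {"type":"object","properties":{"motion":{"type":"string"},"grip_force":{"type":"number"}},"required":["motion"]}

```bash
ls; mkdir -p pics; python3 - <<'E'
from cell import arm
import cv2,numpy as np,pickle
for n in ["scene","top","wrist"]:
    d=arm.get_image(n); cv2.imwrite(f"pics/{n}0.png",d["image"]); pickle.dump(d,open(f"pics/{n}0.pkl","wb"))
    print(n,d["intrinsics"].tolist(),np.round(d["T"],3).tolist(),[k for k in d])
print(arm.get_state())
E
```

```text
pics
scene [[452.3899266672577, 0.0, 314.9519670528701], [0.0, 452.3899266672577, 241.6201229360868], [0.0, 0.0, 1.0]] [[-0.827, -0.445, 0.342, 0.891], [0.562, -0.669, 0.487, 0.485], [0.012, 0.595, 0.803, 0.818], [0.0, 0.0, 0.0, 1.0]] ['image', 'depth', 'intrinsics', 'T']
top [[572.2267379920811, 0.0, 328.81088915503227], [0.0, 572.2267379920811, 233.09151053145777], [0.0, 0.0, 1.0]] [[-0.013, 0.981, -0.195, 0.337], [-1.0, -0.011, 0.01, 0.049], [0.008, 0.195, 0.981, 1.283], [0.0, 0.0, 0.0, 1.0]] ['image', 'depth', 'intrinsics', 'T']
wrist [[350.26412200646564, 0.0, 322.24249811445856], [0.0, 350.26412200646564, 238.18363942127885], [0.0, 0.0, 1.0]] [[0.334, -0.903, -0.27, 0.106], [0.943, 0.319, 0.097, 0.519], [-0.002, -0.287, 0.958, 0.375], [0.0, 0.0, 0.0, 1.0]] ['image', 'depth', 'intrinsics', 'T']
{'time_s': 0.15, 'qpos': array([ 1.09073068e+00,  2.91146328e-01, -1.53933208e-01,  1.12668355e+00,
       -5.72146587e-06,  1.43148290e+00]), 'dq': array([ 8.55812933e-04, -8.25566153e-04,  9.63031031e-04,  8.88619951e-05,
        1.70025877e-03,  4.68578513e-04]), 'effort': array([ 1.33202095e-03, -5.37368882e+01,  3.31520998e+01,  1.14416576e-02,
       -1.66497489e-04,  1.20018333e-05]), 'position': array([0.1753135 , 0.49453566, 0.23887395]), 'orientation': array([ 1.69553003e-01,  9.85520951e-01, -4.61256533e-04, -1.44591651e-04]), 'force': array([ 0.54551047, -0.37963884, -0.14477292]), 'torque': array([0.01379514, 0.05699439, 0.01415319]), 'grip_width': 0.08568882772015432}
```

View pics/top0.png

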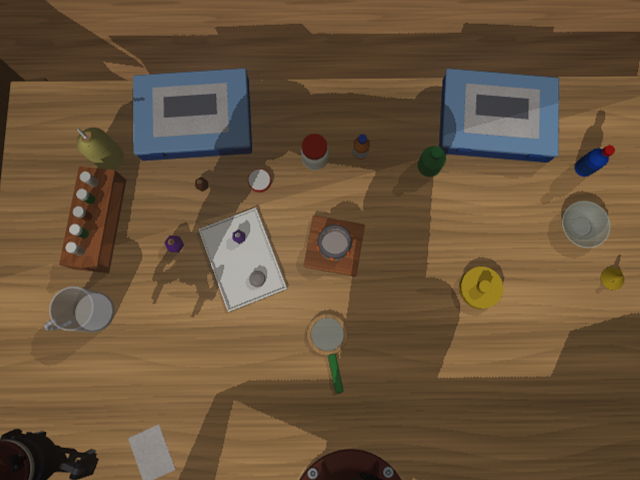

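View pics/scene0.png

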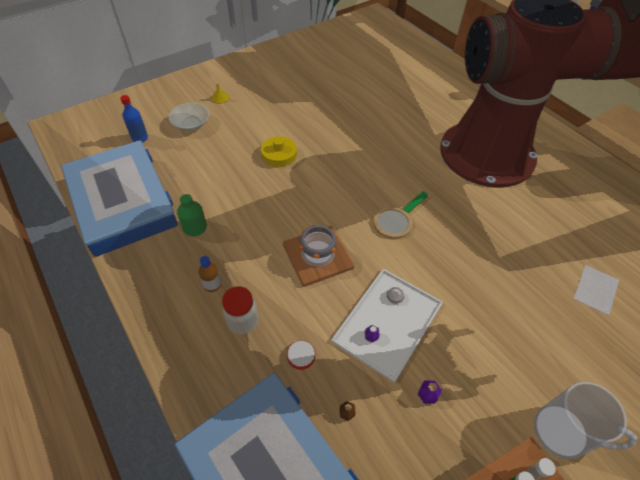

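View pics/wrist0.png

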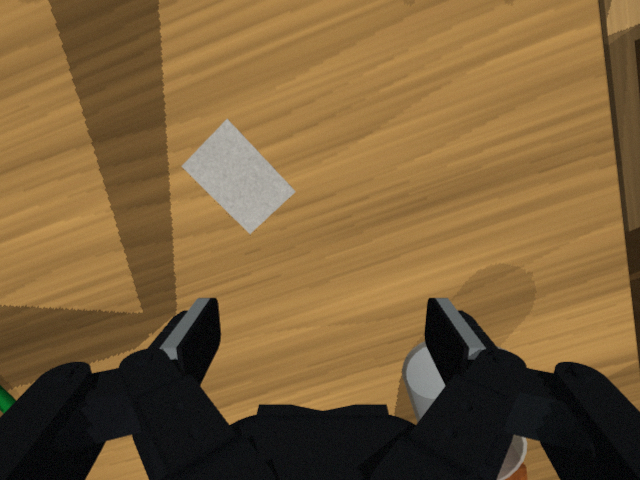

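Candidates for the crystal are: the violet stone in the tray (top 239,237; scene 372,333), the larger violet stone outside the tray (top 174,243; scene 430,391), and the brown stone (top 201,184; scene 347,410). I choose the one in the tray. The yellow cap is at top (482,287), and the yellow funnel at (612,278) is a distractor. The canister is at (335,242).

```bash
cat > h.py <<'E'
import cv2,numpy as np,pickle
def rays(d,uv):
    K=d["intrinsics"];T=d["T"];uv=np.atleast_2d(uv).astype(float)
    c=np.c_[(uv[:,0]-K[0,2])/K[0,0],-(uv[:,1]-K[1,2])/K[1,1],-np.ones(len(uv))]
    return T[:3,3],c@T[:3,:3].T
def plane(d,uv,z):
    o,r=rays(d,uv);return o+r*((z-o[2])/r[:,2])[:,None]
def cloud(d,mask):
    v,u=np.nonzero(mask&(d["depth"]>0));o,r=rays(d,np.c_[u,v])
    return o+r*d["depth"][v,u][:,None],np.c_[u,v]
def hsv(d): return cv2.cvtColor(d["image"],cv2.COLOR_BGR2HSV)
def blobs(m,amin=30):
    m=cv2.morphologyEx(m.astype(np.uint8),cv2.MORPH_CLOSE,np.ones((3,3),np.uint8))
    n,l,s,c=cv2.connectedComponentsWithStats(m)
    return [(l==i,s[i],c[i]) for i in range(1,n) if s[i,4]>=amin]
E
python3 - <<'E'
from h import *
for n in ["top","scene"]:
    d=pickle.load(open(f"pics/{n}0.pkl","rb"));h=hsv(d);print(n)
    H,S,V=h[...,0],h[...,1],h[...,2]
    for name,m in {"violet":(H>118)&(H<160)&(S>80)&(V>25),"yellow":(H>24)&(H<33)&(S>200)&(V>90),"white":(S<40)&(V>130),"orange":(H>3)&(H<14)&(S>200)&(V>120)}.items():
        for b,s,c in blobs(m,12 if name=="orange" else 40):
            P,_=cloud(d,b)
            if len(P)==0: continue
            print(name,s.tolist(),c.round(1),"med",np.median(P,0).round(4),"lo",np.percentile(P,2,axis=0).round(4),"hi",np.percentile(P,98,axis=0).round(4))
E
python3 - <<'E'
import cv2
a=cv2.imread('pics/top0.png')
c1=cv2.resize(a[190:320,150:290],None,fx=4,fy=4,interpolation=cv2.INTER_CUBIC)[:520]
cv2.imwrite('pics/crop1.png',c1)
c2=cv2.resize(a[200:285,295:375],None,fx=5,fy=5,interpolation=cv2.INTER_CUBIC);c3=cv2.resize(a[255:320,445:520],None,fx=5,fy=5,interpolation=cv2.INTER_CUBIC)
import numpy as np
o=np.zeros((430,790,3),np.uint8);o[:425,:400]=c2;o[:325,405:780]=c3
cv2.imwrite('pics/crop2.png',o)
E
```

```text
top
violet [233, 230, 12, 13, 101] [238.8 236.6] med [0.5792 0.2362 0.03  ] lo [0.5698 0.2269 0.0121] hi [0.5939 0.2497 0.0379]
violet [165, 236, 18, 16, 198] [174.2 243.9] med [0.5636 0.3771 0.0334] lo [0.5507 0.3666 0.0072] hi [0.5833 0.3981 0.0441]
white [464, 108, 75, 31, 1211] [509.6 126.6] med [ 0.8197 -0.3809  0.0607] lo [ 0.7971 -0.4415  0.0559] hi [ 0.8574 -0.283   0.0658]
white [199, 124, 15, 9, 81] [205.8 128.9] med [0.8226 0.3109 0.0594] lo [0.8145 0.2971 0.0555] hi [0.8326 0.3235 0.0655]
white [252, 170, 17, 20, 229] [261.1 180.3] med [0.7131 0.1903 0.0163] lo [0.6956 0.1743 0.0116] hi [0.736  0.2082 0.0222]
white [80, 172, 10, 10, 76] [ 84.6 176.2] med [0.6955 0.5492 0.1218] lo [0.6866 0.5395 0.1171] hi [0.7051 0.5591 0.1251]
white [76, 189, 10, 10, 74] [ 81.1 193.7] med [0.6577 0.554  0.122 ] lo [0.6485 0.5452 0.1174] hi [0.6679 0.5638 0.1255]
white [73, 207, 10, 10, 79] [ 77.6 211.2] med [0.6209 0.5591 0.1219] lo [0.6113 0.5487 0.117 ] hi [0.6295 0.5686 0.1252]
white [211, 208, 76, 104, 4133] [246.2 263.3] med [0.5236 0.2247 0.0046] lo [ 0.4328  0.1488 -0.0007] hi [0.
[... 2077 characters left out ...]
0. ] med [0.7143 0.1919 0.017 ] lo [0.6948 0.175  0.0143] hi [0.7378 0.2103 0.02  ]
white [567, 382, 70, 60, 271] [608.7 410.9] med [0.3941 0.5866 0.1204] lo [0.3772 0.5166 0.0961] hi [0.4395 0.6221 0.1236]
white [538, 407, 48, 49, 1748] [561.3 430.5] med [0.4613 0.555  0.068 ] lo [0.3828 0.5222 0.0055] hi [0.4656 0.5883 0.121 ]
white [208, 413, 116, 67, 3501] [266.3 449.2] med [0.8439 0.3087 0.0608] lo [0.8104 0.2674 0.0581] hi [0.9302 0.3863 0.0635]
white [539, 458, 17, 18, 221] [546.7 466.4] med [0.5445 0.5692 0.1228] lo [0.5153 0.5593 0.0724] hi [0.5543 0.5864 0.1252]
white [518, 472, 17, 8, 106] [525.2 476. ] med [0.5793 0.5601 0.1228] lo [0.5556 0.5545 0.0888] hi [0.5895 0.5689 0.1252]
```

View pics/crop1.png

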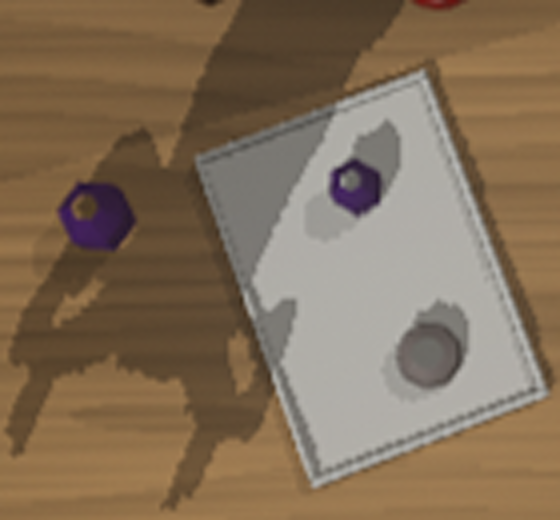

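View pics/crop2.png

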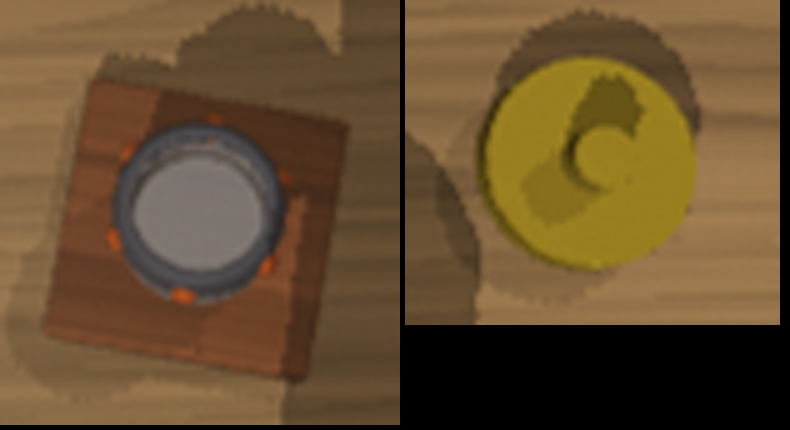

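The crop confirms it: the tray holds the smaller violet hexagon (crop 355,187), and the bigger one lies outside at (97,215). The canister ring and its orange beads are clear in the second crop, and the cap's knob is at about (612,158).

```bash
cat >> h.py <<'E'
from scipy.spatial.transform import Rotation as Ro
from scipy.optimize import least_squares
def fitc(P,r=None):
    f=lambda p:np.hypot(P[:,0]-p[0],P[:,1]-p[1])-(p[2] if r is None else r)
    s=least_squares(f,[*(P[:,:2].min(0)+P[:,:2].max(0))/2,.04 if r is None else r],loss="soft_l1",f_scale=.002)
    return s.x,np.median(np.abs(f(s.x)))
def shift(s,target):
    R=Ro.from_quat(s["orientation"]).as_matrix()
    return (R.T@(np.array(target)-s["position"]))*100
def yaw_of(s):
    R=Ro.from_quat(s["orientation"]).as_matrix();return np.arctan2(R[1,1],R[0,1])
E
python3 - <<'E'
from h import *
from cell import arm
for n in ["top","scene"]:
    d=pickle.load(open(f"pics/{n}0.pkl","rb"))
    P,uv=cloud(d,np.ones((480,640),bool))
    # canister rim band
    m=(abs(P[:,0]-.565)<.06)&(abs(P[:,1]-.03)<.06)
    Q=P[m];print(n,"can z hist",np.histogram(Q[:,2],bins=np.arange(0,.09,.005)))
    t=Q[(Q[:,2]>.066)&(Q[:,2]<.075)];print(len(t),t.mean(0),fitc(t))
    m=(abs(P[:,0]-.466)<.07)&(abs(P[:,1]+.29)<.07);Q=P[m]
    print("cap z",np.histogram(Q[:,2],bins=np.arange(0,.06,.004)))
    pl=Q[(Q[:,2]>.020)&(Q[:,2]<.028)]
    hull=cv2.convexHull((pl[:,:2]*1000).astype(np.float32))[:,0]/1000
    print("plate",fitc(hull))
    k=Q[Q[:,2]>.042];hk=cv2.convexHull((k[:,:2]*1000).astype(np.float32))[:,0]/1000
    print("knob",len(k),k.mean(0),fitc(hk))
    for nm,x,y in [("jar",.74,.07),("drop",.75,-.03)]:
        Q=P[(abs(P[:,0]-x)<.06)&(abs(P[:,1]-y)<.05)&(P[:,2]>.05)];print(nm,len(Q),Q.min(0).round(3),Q.max(0).round(3))
s=arm.get_state();print(yaw_of(s),shift(s,[.582,.24,.16]),Ro.from_quat(s["orientation"]).as_matrix().round(3))
E
```

```text
top can z hist (array([ 109,   17,  440, 1135,  349,   42,   15,   19,   12,   20,   21,
         38,   56,  208,  150,    6,    0]), array([0.   , 0.005, 0.01 , 0.015, 0.02 , 0.025, 0.03 , 0.035, 0.04 ,
       0.045, 0.05 , 0.055, 0.06 , 0.065, 0.07 , 0.075, 0.08 , 0.085]))
334 [0.55894961 0.02615967 0.0697023 ] (array([0.56078345, 0.02540278, 0.03310502]), np.float64(0.0019830946584499815))
cap z (array([1179,  242,   20,   25,   52,  418,  650,  132,    6,    7,    7,
         59,   61,   10]), array([0.   , 0.004, 0.008, 0.012, 0.016, 0.02 , 0.024, 0.028, 0.032,
       0.036, 0.04 , 0.044, 0.048, 0.052, 0.056]))
plate (array([ 0.46132217, -0.29898243,  0.04604949]), np.float64(0.00035451090591323564))
knob 136 [ 0.46110717 -0.29808561  0.04839169] (array([ 0.46155919, -0.29871557,  0.01370937]), np.float64(0.0003560745431225778))
jar 669 [0.739 0.036 0.05 ] [0.799 0.099 0.092]
drop 232 [ 0.765 -0.057  0.05 ] [ 0.796 -0.02   0.099]
scene can z hist (array([ 184,   53,  160, 1116,  188,   75,   81,   79,   76,   71,   65,
         89,  113,  185,  189,    0,    0]), array([0.   , 0
[... 216 characters left out ...]
loat64(0.001964212126829519))
cap z (array([851,  87,  48,  41,  44, 135, 448,  31,  14,  12,  14,  22,  51,
         3]), array([0.   , 0.004, 0.008, 0.012, 0.016, 0.02 , 0.024, 0.028, 0.032,
       0.036, 0.04 , 0.044, 0.048, 0.052, 0.056]))
plate (array([ 0.46361412, -0.29803505,  0.0463153 ]), np.float64(0.0004485315707340523))
knob 82 [ 0.46431712 -0.29626049  0.04850139] (array([ 0.46334122, -0.29775189,  0.01391094]), np.float64(0.00040846826092826895))
jar 967 [0.742 0.04  0.05 ] [0.8   0.101 0.09 ]
drop 340 [ 0.768 -0.05   0.051] [ 0.804 -0.018  0.099]
1.2300441740622414 [-46.83784495 -10.3912103    7.8913331 ] [[-0.943  0.334 -0.   ]
 [ 0.334  0.943 -0.001]
 [ 0.    -0.001 -1.   ]]
```

{"op": "jog_arm", "data": {"motion": "-4 -0.9 0 0 -1; -8 -1.8 0 0 -1; -12.5 -2.8 0 0 -1; -17 -3.8 1 0 -1; -21.5 -4.8 2 0 -1; -26 -5.8 3 0 -1; -30.5 -6.8 4 0 -1; -35 -7.8 5 0 -1; -39.5 -8.8 6 0 -1; -43.5 -9.8 6 0 -1; -46.8 -10.4 6 0 -1; -46.8 -10.4 6 0 -1"}}

```text
time_s: 1.35
position: [0.585, 0.2377, 0.1784]
orientation: [0.171, 0.985, -0.0, 0.0]
force: [-0.1, 0.6, 0.2]
grip_width: 0.0858
```

```bash
python3 - <<'E'
from h import *
from cell import arm
d=arm.get_image("wrist");s=arm.get_state();cv2.imwrite("pics/w1.png",d["image"])
print(s["time_s"],s["position"],s["force"],yaw_of(s))
h=hsv(d);H,S,V=[h[...,i] for i in range(3)]
for b,st,c in blobs((H>118)&(H<160)&(S>80)&(V>25),100):
    P,_=cloud(d,b);print(st,c,P.min(0).round(4),P.max(0).round(4),np.median(P,0).round(4))
    for lo,hi in [(.008,.014),(.014,.02),(.02,.025),(.035,.04)]:
        q=P[(P[:,2]>lo)&(P[:,2]<hi)]
        if len(q)>8: print(lo,len(q),q[:,:2].min(0).round(4),q[:,:2].max(0).round(4),q.mean(0).round(4))
    cn=max(cv2.findContours(b.astype(np.uint8),cv2.RETR_EXTERNAL,cv2.CHAIN_APPROX_NONE)[0],key=cv2.contourArea)
    print(cv2.approxPolyDP(cn,3,True)[:,0].tolist())
K=d["intrinsics"];T=np.linalg.inv(d["T"])
for z in [0,.011]:
  R=Ro.from_quat(s["orientation"]).as_matrix();p=T@np.r_[s["position"]+R[:,2]*z,1];print("tcp px",K[0,2]-K[0,0]*p[0]/p[2],K[1,2]+K[1,1]*p[1]/p[2])
cv2.imwrite("pics/w1c.png",cv2.resize(d["image"][200:480,180:460],None,fx=2,fy=2))
E
```

```text
1.4 [0.58300369 0.23893623 0.17844707] [0.6735325  0.23729057 0.22606391] 1.2272849881796966
[ 458  117   60   49 1804] [484.88691796 141.04933481] [5.499e-01 3.658e-01 3.000e-04] [0.5842 0.4193 0.0474] [0.5624 0.377  0.0346]
0.008 99 [0.5499 0.3664] [0.5815 0.3959] [0.5603 0.3738 0.0113]
0.014 122 [0.5501 0.3658] [0.5818 0.3946] [0.5621 0.373  0.0171]
0.02 107 [0.5501 0.366 ] [0.581  0.3965] [0.5616 0.3733 0.0226]
0.035 450 [0.5529 0.3696] [0.5817 0.4007] [0.5658 0.3811 0.0375]
[[502, 117], [466, 125], [458, 147], [471, 163], [487, 165], [507, 159], [517, 135]]
[308 200  34  35 729] [324.76406036 216.18381344] [0.5676 0.2284 0.0051] [0.5968 0.2542 0.0409] [0.5767 0.2428 0.0323]
0.008 24 [0.5676 0.2289] [0.5754 0.2537] [0.5714 0.2425 0.0118]
0.014 34 [0.5676 0.2292] [0.5751 0.2536] [0.5713 0.2434 0.017 ]
0.02 33 [0.5676 0.2284] [0.5757 0.2542] [0.5712 0.2423 0.0226]
0.035 195 [0.5733 0.2323] [0.5919 0.2501] [0.5814 0.2414 0.0371]
[[320, 200], [308, 215], [314, 231], [331, 234], [341, 223], [337, 206]]
tcp px 323.339544359867 305.8116778069078
tcp px 323.2844314019373 294.54029869387114
```

View pics/w1.png

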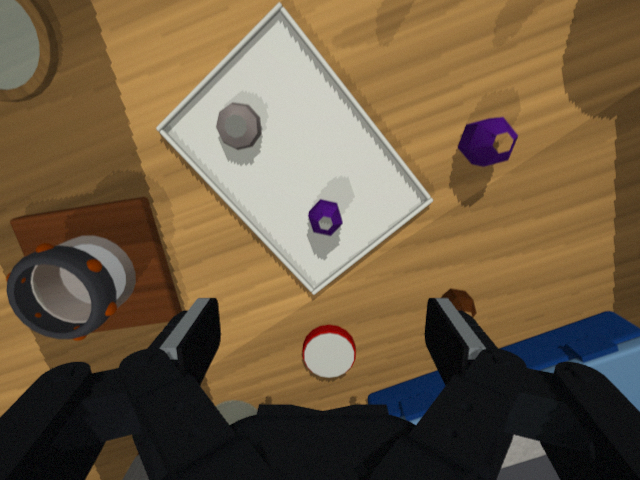

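The wrist view shows the small violet crystal in the tray at (325,216), the pebble at (238,126) and the canister at (62,290). I'll work out its flats' direction and the shift.

```bash
python3 - <<'E'
from h import *
from cell import arm
d=arm.get_image("wrist");s=arm.get_state()
h=hsv(d);H,S,V=[h[...,i] for i in range(3)]
for b,st,c in blobs((H>118)&(H<160)&(S>80)&(V>25),100):
    if abs(c[0]-325)>40: continue
    P,_=cloud(d,b);q=P[(P[:,2]>.008)&(P[:,2]<.025)][:,:2]
    a=max(q.tolist(),key=lambda t:-t[0]);print("front",np.sort(q[:,0])[:5])
    # distance from hexagon sides (apothem 13mm), fit centre+angle on visible faces
    def f(p):
        r=q-p[:2];t=(np.arctan2(r[:,1],r[:,0])-p[2]);k=np.round(t/(np.pi/3))*np.pi/3+p[2]
        return r[:,0]*np.cos(k)+r[:,1]*np.sin(k)-.013
    best=min((least_squares(f,[.582,.241,a0],loss="soft_l1",f_scale=.001) for a0 in np.deg2rad([0,15,30,45])),key=lambda r:r.cost)
    print(best.x,np.rad2deg(best.x[2]),np.abs(best.fun).mean())
    c0=best.x
    ang=[c0[2]+k*np.pi/3 for k in range(-6,7)]
    t=min(ang,key=lambda x:abs(x-yaw_of(s)));print("face normal nearest yaw",t,"turn tool",yaw_of(s)-t)
    print(shift(s,[c0[0],c0[1],.02]),s["position"],s["qpos"])
E
```

```text
front [0.56757141 0.56773953 0.56782202 0.56791902 0.56792541]
[0.58261927 0.24097375 0.48314184] 27.681988378550038 9.166776690111647e-05
face normal nearest yaw 1.5303393919011024 turn tool -0.301687638388211
[-0.06120165  0.14703149 15.85965067] [0.58175389 0.23981908 0.17859794] [2.74795193e-01 5.25986056e-01 4.64124770e-02 1.09250651e+00
 1.97605537e-04 6.16939977e-01]
```

{"op": "jog_arm", "data": {"motion": "-0.1 0.1 3 -0.15 -1; -0.1 0.1 6 -0.3 -1; -0.1 0.1 9 -0.3 -1; -0.1 0.1 12 -0.3 -1; -0.1 0.1 14.5 -0.3 -1; -0.1 0.1 15.8 -0.3 -1; -0.1 0.1 15.8 -0.3 -1; -0.1 0.1 15.8 -0.3 0; -0.1 0.1 15.8 -0.3 0.5; -0.1 0.1 15.8 -0.3 1; -0.1 0.1 15.8 -0.3 1; -0.1 0.1 15.8 -0.3 1", "grip_force": 30}}

```text
time_s: 2.65
position: [0.5837, 0.2412, 0.0224]
orientation: [0.02, 1.0, 0.0, 0.001]
force: [-2.1, -0.8, 5.2]
grip_width: 0.0284
```

```bash
python3 - <<'E'
from h import *
from cell import arm
d=arm.get_image("wrist");s=arm.get_state();cv2.imwrite("pics/w2.png",d["image"])
print(s)
print(yaw_of(s))
E
```

```text
{'time_s': 2.7, 'qpos': array([ 2.76040066e-01,  6.73412489e-01, -1.38602441e-01,  7.57271556e-01,
        8.04063868e-05,  3.16920763e-01]), 'dq': array([-0.0019042 , -0.00112016, -0.00024712,  0.0013469 , -0.00164935,
       -0.0008692 ]), 'effort': array([-2.41855960e-01, -6.85197830e+01,  2.63202596e+01, -5.60278594e-01,
       -8.12058337e-02,  1.78772816e-04]), 'position': array([0.58368417, 0.2411361 , 0.02241725]), 'orientation': array([2.04388892e-02, 9.99790818e-01, 2.59003624e-04, 7.10238000e-04]), 'force': array([-1.87874446, -0.06499472,  6.44492195]), 'torque': array([-0.02310089,  0.28629033,  0.05148883]), 'grip_width': 0.028210740923348798}
1.5299160755024677
```

View pics/w2.png

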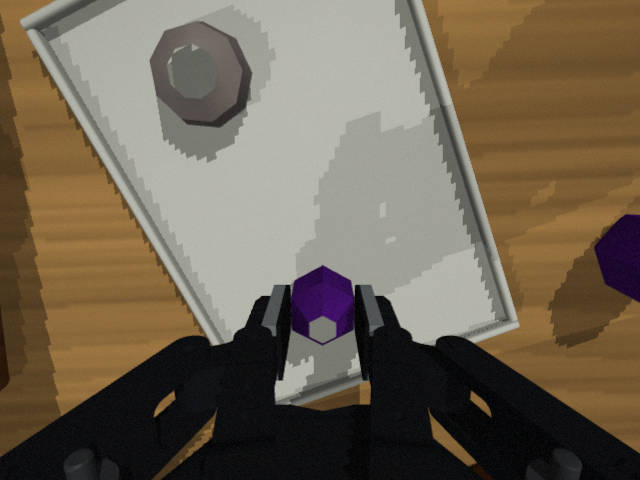

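The crystal is between the pads at (322,305), square to its flats. I'll let the grip settle, then lift.

{"op": "jog_arm", "data": {"motion": "0 0 0 0 1; 0 0 0 0 1; 0 0 0 0 1; 0 0 -1 0 1; 0 0 -3 0 1; 0 0 -6 0 1; 0 0 -10 0 1; 0 0 -13 0 1; 0 0 -13 0 1; 0 0 -13 0 1"}}

```text
time_s: 3.7
position: [0.5835, 0.2411, 0.1525]
orientation: [0.02, 1.0, 0.0, 0.001]
force: [-0.4, -1.3, -0.9]
grip_width: 0.0287
```

```bash
cat > can.py <<'E'
from h import *
from cell import arm
import sys
d=arm.get_image("wrist");s=arm.get_state();cv2.imwrite(f"pics/{sys.argv[1]}.png",d["image"])
print(s["position"],s["grip_width"],s["force"],yaw_of(s))
h=hsv(d);H,S,V=[h[...,i] for i in range(3)]
for b,st,c in blobs((H>118)&(H<160)&(S>80)&(V>25),100):
    P,_=cloud(d,b);print(st,c,P.min(0).round(4),P.max(0).round(4))
P,uv=cloud(d,np.ones((480,640),bool))
t=P[(abs(P[:,0]-.562)<.06)&(abs(P[:,1]-.026)<.06)&(P[:,2]>.066)&(P[:,2]<.075)]
if len(t)>30:
    hull=cv2.convexHull((t[:,:2]*1000).astype(np.float32))[:,0]/1000
    print("rim",len(t),fitc(t),"hull",fitc(hull))
print("to rim z.2",shift(s,[.562,.0263,.2]))
E
python3 can.py w3
```

```text
[0.58279688 0.24085248 0.15126649] 0.02829944855774521 [-0.12564516 -0.62244396  0.09709873] 1.5298930477813901
[ 476  178   63   49 2041] [504.42528172 200.6678099 ] [0.5498 0.3659 0.    ] [0.586  0.4132 0.0466]
[ 290  266   65   79 3363] [322.2343146  301.28932501] [0.5668 0.2098 0.0007] [0.6847 0.2671 0.1709]
rim 2394 (array([0.56068201, 0.02795486, 0.03348657]), np.float64(0.0018314723057156548)) hull (array([0.56132055, 0.02822597, 0.03779369]), np.float64(0.0007234230563872221))
to rim z.2 [  1.20160041 -21.52268932  -4.87158358]
```

View pics/w3.png

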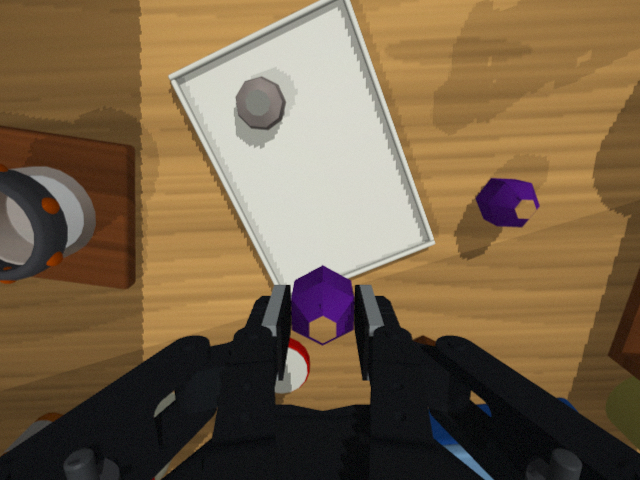

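Crystal is lifted and held at (322,305). Moving above the canister.

{"op": "jog_arm", "data": {"motion": "0.3 -4 -1 0 1; 0.6 -8 -2 0 1; 0.9 -12 -2 0 1; 1.1 -16 -2 0 1; 1.2 -19.5 -2 0 1; 1.2 -21.5 -2 0 1; 1.2 -21.5 -2 0 1; 1.2 -21.5 -2 0 1"}}

```text
time_s: 4.55
position: [0.5617, 0.0267, 0.1704]
orientation: [0.021, 1.0, 0.0, -0.001]
force: [-0.3, 0.6, -0.8]
grip_width: 0.0281
```

```bash
python3 can.py w4
```

```text
[0.56183014 0.02725893 0.17055554] 0.028329470113532124 [-0.17955531  0.55852685 -0.52476481] 1.53008093031453
[ 290  266   65   79 3338] [322.14439784 300.9367885 ] [ 0.5454 -0.0067  0.0011] [0.6478 0.0541 0.1886]
rim 2787 (array([0.56008126, 0.02657566, 0.03283326]), np.float64(0.0020263749696985828)) hull (array([0.56087695, 0.02662615, 0.03773438]), np.float64(0.0005112411252395088))
to rim z.2 [-0.01656126 -0.0938325  -2.94451517]
```

View pics/w4.png

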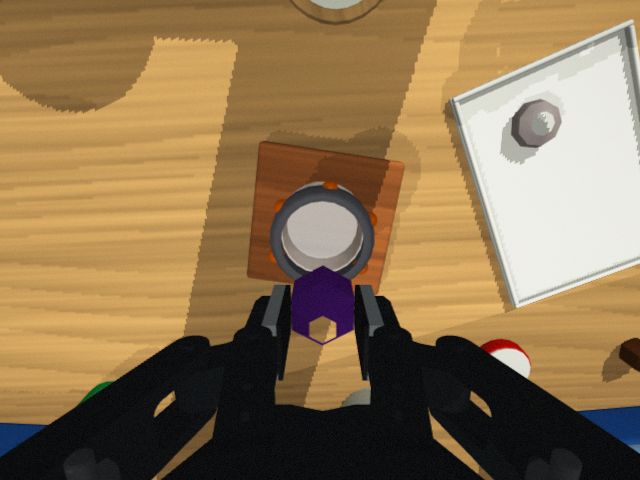

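Canister ring is centred at about (322,232) with the crystal straight above its axis. Lowering and releasing just above the rim.

{"op": "jog_arm", "data": {"motion": "0 -0.05 3 0 1; 0 -0.05 6 0 1; 0 -0.05 8 0 1; 0 -0.05 8.9 0 1; 0 -0.05 8.9 0 1; 0 -0.05 8.9 0 1; 0 -0.05 8.9 0 -1; 0 -0.05 8.9 0 -1; 0 -0.05 8.9 0 -1; 0 -0.05 8.9 0 -1; 0 -0.05 7 0 -1; 0 -0.05 4 0 -1"}}

```text
time_s: 5.8
position: [0.5609, 0.0262, 0.1304]
orientation: [0.02, 1.0, 0.0, -0.002]
force: [0.0, 0.3, -0.2]
grip_width: 0.0855
```

```bash
python3 can.py w5
```

```text
[0.56403281 0.02598159 0.1362436 ] 0.08529271062071671 [ 2.4961118  -0.18237132  4.64434341] 1.5299747640800254
[ 304  226   38   46 1117] [322.53446732 246.08325873] [0.5476 0.0137 0.0204] [0.5851 0.0392 0.0567]
rim 4395 (array([0.55985501, 0.02658883, 0.03269848]), np.float64(0.0019364956499042657)) hull (array([0.56089406, 0.02678244, 0.0378183 ]), np.float64(0.0006129077180981428))
to rim z.2 [ 0.17662648  0.02243156 -6.37647367]
```

View pics/w5.png

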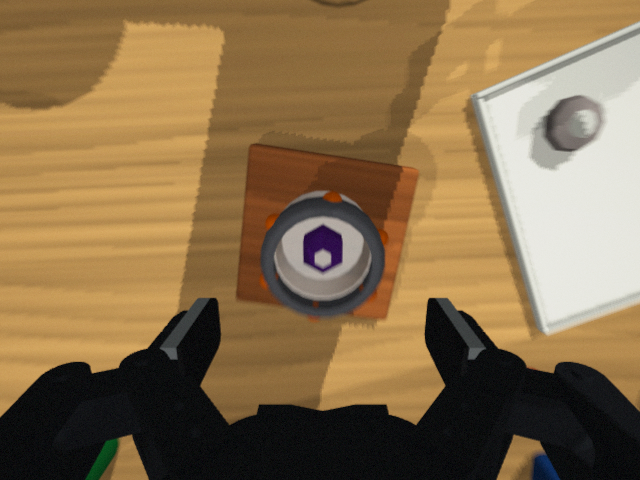

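Crystal stands upright in the pot at (322,247). Now refine the rim from this settled view, using per-sector annulus points.

```bash
cat > rim.py <<'E'
from h import *
from cell import arm
for n in ["wrist","top","scene"]:
    d=arm.get_image(n)
    P,uv=cloud(d,np.ones((480,640),bool))
    for off in [0]:
        Q=P[(np.hypot(P[:,0]-.5615,P[:,1]-.0267)<.05)&(P[:,2]>.05)]
        zt=np.percentile(Q[:,2],70)
        t=Q[Q[:,2]>zt-.0035][:,:2]
        c=np.array([.5615,.0267])
        for it in range(10):
            r=t-c;a=np.arctan2(r[:,1],r[:,0]);R=np.hypot(r[:,0],r[:,1]);k=np.floor((a+np.pi)/(2*np.pi)*16).astype(int)%16
            ok=(R>.02)&(R<.042)
            lo=[];hi=[]
            for j in range(16):
                m=(k==j)&ok
                if m.sum()<4: continue
                lo.append(t[m][np.argmin(R[m])]);hi.append(t[m][np.argmax(R[m])])
            ci,_=fitc(np.array(lo));co,_=fitc(np.array(hi));c=(ci[:2]+co[:2])/2
        print(n,"top z",zt.round(4),"inner",ci.round(4),"outer",co.round(4),len(lo))
    # beads
    h=hsv(d);H,S,V=[h[...,i] for i in range(3)]
    Q,uv=cloud(d,(H<14)&(S>190)&(V>110));Q=Q[(np.hypot(Q[:,0]-.5615,Q[:,1]-.0267)<.05)&(Q[:,2]>.045)]
    if len(Q)>10:print("beads",len(Q),fitc(Q,),Q[:,2].mean())
s=arm.get_state();print(s["position"],s["qpos"])
E
python3 rim.py
```

```text
Traceback (most recent call last):
  File "rim.py", line 19, in <module>
    ci,_=fitc(np.array(lo));co,_=fitc(np.array(hi));c=(ci[:2]+co[:2])/2
         ~~~~^^^^^^^^^^^^^^
  File "h.py", line 20, in fitc
    s=least_squares(f,[*(P[:,:2].min(0)+P[:,:2].max(0))/2,.04 if r is None else r],loss="soft_l1",f_scale=.002)
                         ~^^^^^^
IndexError: too many indices for array: array is 1-dimensional, but 2 were indexed
```

```bash
sed -i 's/&(P\[:,2\]>.05)\]/\&(P[:,2]>.05)\&(P[:,2]<.08)]\n        if len(Q)<50: print(n,"hidden");break/' rim.py; sed -i 's/"wrist","top","scene"/"wrist","scene"/' rim.py; python3 rim.py; sed -n 1,12p rim.py
```

```text
wrist top z 0.0715 inner [0.5609 0.0265 0.0287] outer [0.5606 0.0266 0.0367] 16
beads 477 (array([0.56059095, 0.02648261, 0.03928868]), np.float64(0.0009064354727948282)) 0.06452338742573534
scene top z 0.0697 inner [0.5625 0.026  0.0289] outer [0.5637 0.0272 0.0372] 15
beads 20 (array([0.56059888, 0.02367929, 0.04193604]), np.float64(0.0010477880263848778)) 0.06281332136772215
[0.56282406 0.02606376 0.13193403] [-8.35020299e-02  4.41873723e-01 -2.24895287e-01  9.02379452e-01
  4.84223104e-05 -4.26360832e-02]
from h import *
from cell import arm
for n in ["wrist","scene"]:
    d=arm.get_image(n)
    P,uv=cloud(d,np.ones((480,640),bool))
    for off in [0]:
        Q=P[(np.hypot(P[:,0]-.5615,P[:,1]-.0267)<.05)&(P[:,2]>.05)&(P[:,2]<.08)]
        if len(Q)<50: print(n,"hidden");break
        zt=np.percentile(Q[:,2],70)
        t=Q[Q[:,2]>zt-.0035][:,:2]
        c=np.array([.5615,.0267])
        for it in range(10):
```

{"op": "jog_arm", "data": {"motion": "0.5 -2 -2 0 -1; 1.5 -6 -4 0 -1; 2.6 -10 -4 0 -1; 3.7 -14 -4 0 -1; 4.8 -18 -4 0 -1; 5.9 -22 -4 0 -1; 7 -26 -4 0 -1; 8 -30 -4 0 -1; 8.7 -32.8 -4 0 -1; 8.7 -32.8 -4 0 -1; 8.7 -32.8 -4 0 -1"}}

```text
time_s: 7.1
position: [0.4613, -0.298, 0.1703]
orientation: [0.021, 1.0, 0.001, -0.001]
force: [0.3, 0.8, 0.1]
grip_width: 0.0857
```

```bash
cat > cap.py <<'E'
from h import *
from cell import arm
import sys
d=arm.get_image("wrist");s=arm.get_state();cv2.imwrite(f"pics/{sys.argv[1]}.png",d["image"])
print(s["time_s"],s["position"],s["grip_width"],s["force"],yaw_of(s))
P,uv=cloud(d,np.ones((480,640),bool))
Q=P[(np.hypot(P[:,0]-.4625,P[:,1]+.2985)<.06)]
hu=lambda k:cv2.convexHull((k[:,:2]*1000).astype(np.float32))[:,0]/1000
pl=Q[(Q[:,2]>.020)&(Q[:,2]<.028)];k=Q[(Q[:,2]>.043)&(Q[:,2]<.055)]
print("plate",fitc(hu(pl)),"knob",fitc(hu(k)),k[:,2].mean())
c=fitc(hu(k))[0];print(shift(s,[c[0],c[1],.034]))
E
python3 cap.py w6
```

```text
7.15 [ 0.46156391 -0.29729384  0.17049505] 0.08578745375093665 [ 0.00571456 -0.69507108  0.16713956] 1.5296762532278776
plate (array([ 0.46147182, -0.29811294,  0.04620639]), np.float64(0.00010432682731008336)) knob (array([ 0.46120128, -0.29809506,  0.01366387]), np.float64(7.716039448649441e-05)) 0.04968126529300978
[ 0.01697926 -0.09977609 13.64941295]
```

View pics/w6.png

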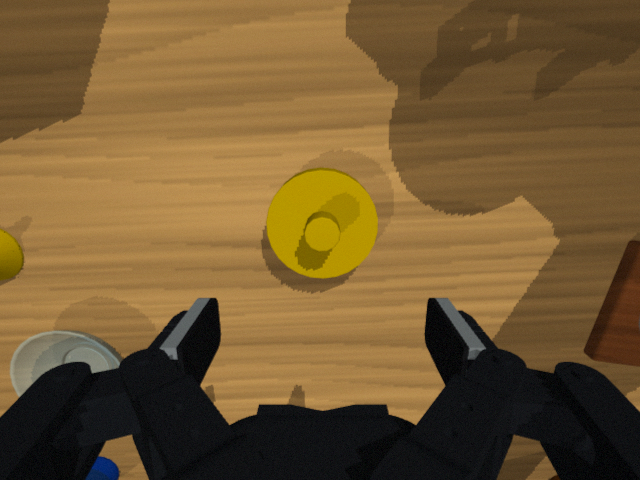

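The cap is at (322,222) with its knob at (322,232). The yellow funnel and bowl are off to the left and clear of the fingers. Descend and grip the knob.

{"op": "jog_arm", "data": {"motion": "0 -0.1 3 0 -1; 0 -0.1 6 0 -1; 0 -0.1 9 0 -1; 0 -0.1 11.5 0 -1; 0 -0.1 13 0 -1; 0 -0.1 13.6 0 -1; 0 -0.1 13.6 0 0; 0 -0.1 13.6 0 0.4; 0 -0.1 13.6 0 1; 0 -0.1 13.6 0 1; 0 -0.1 13.6 0 1; 0 -0.1 13.6 0 1", "grip_force": 70}}

```text
time_s: 8.35
position: [0.4625, -0.2994, 0.0364]
orientation: [0.02, 1.0, -0.0, 0.001]
force: [-1.5, 1.5, 7.7]
grip_width: 0.0257
```

```bash
python3 cap.py w7
```

```text
8.4 [ 0.46252568 -0.29945481  0.03645817] 0.025763474662178227 [-0.72833877  1.2873906   7.04642128] 1.5299217610070868
plate (array([ 0.46141822, -0.29902811,  0.04633191]), np.float64(0.00012629233184939873)) knob (array([ 0.45150992, -0.2992219 ,  0.02467167]), np.float64(0.0014261016589195395)) 0.0494341680482292
[ 1.10197572 -0.02152413  0.24418048]
```

View pics/w7.png

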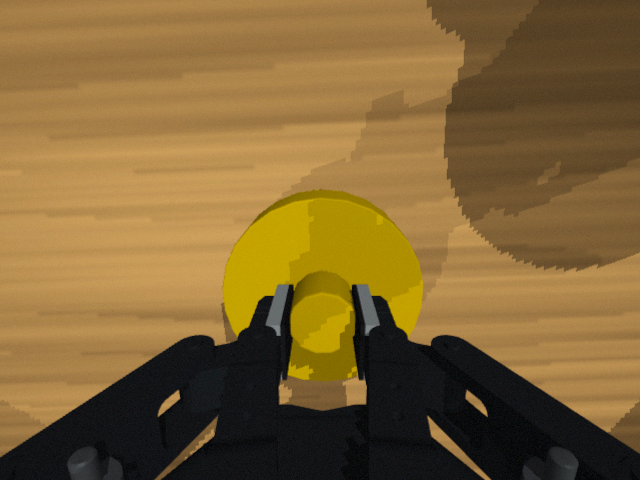

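The knob is held square at (322,318) with the plate level. Lifting.

{"op": "jog_arm", "data": {"motion": "0 0 -1 0 1; 0 0 -4 0 1; 0 0 -8 0 1; 0 0 -12 0 1; 0 0 -13.5 0 1; 0 0 -13.5 0 1; 0 0 -13.5 0 1"}}

```text
time_s: 9.1
position: [0.4618, -0.2989, 0.1703]
orientation: [0.02, 1.0, -0.0, 0.0]
force: [0.2, -0.4, -1.0]
grip_width: 0.0253
```

```bash
cat > held.py <<'E'
from h import *
from cell import arm
import sys
d=arm.get_image("wrist");s=arm.get_state();cv2.imwrite(f"pics/{sys.argv[1]}.png",d["image"])
print(s["time_s"],s["position"],s["grip_width"],s["force"].round(2),yaw_of(s))
h=hsv(d);H,S,V=[h[...,i] for i in range(3)]
P,uv=cloud(d,(H>22)&(H<34)&(S>180)&(V>50));x,y,z=s["position"]
Q=P[(np.hypot(P[:,0]-x,P[:,1]-y)<.055)]
pl=Q[(abs(Q[:,2]-(z-.012))<.005)]
A=np.c_[pl[:,:2],np.ones(len(pl))];w=np.linalg.lstsq(A,pl[:,2],rcond=None)[0]
hull=cv2.convexHull((pl[:,:2]*1000).astype(np.float32))[:,0]/1000
c,res=fitc(hull,.0463)
print("plate c",c[:2],"off TCP",c[:2]-[x,y],"z-TCP",w@[x,y,1]-z,"tilt",w[:2],"res",res,len(pl))
t=np.array([.561,.0266])-(c[:2]-[x,y]);print("TCP target",t,"shift to z.14",shift(s,[*t,.14]))
E
python3 held.py w8
```

```text
9.15 [ 0.46137602 -0.29859762  0.16953064] 0.025494954221877808 [-0.44  0.98 -0.55] 1.5299198457100185
plate c [ 0.46060476 -0.29864476] off TCP [-7.71258184e-04 -4.71444107e-05] z-TCP -0.00979724855708236 tilt [ 2.90884256e-03 -9.17677061e-05] res 0.0001288163390861241 18341
TCP target [0.56177126 0.02664714] shift to z.14 [-8.70528548 32.90502721  2.97176102]
```

View pics/w8.png

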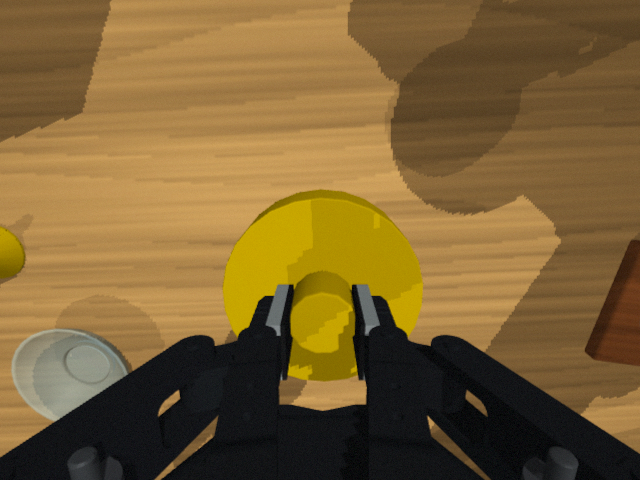

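Cap is held level (0.2° tilt). Moving over the canister.

{"op": "jog_arm", "data": {"motion": "-1 4 0 0 1; -2.1 8 0 0 1; -3.2 12 0 0 1; -4.3 16 0 0 1; -5.3 20 0 0 1; -6.4 24 0 0 1; -7.4 28 0.5 0 1; -8.3 31.5 1.5 0 1; -8.7 32.9 3 0 1; -8.7 32.9 3 0 1; -8.7 32.9 3 0 1; -8.7 32.9 3 0 1"}}

```text
time_s: 10.35
position: [0.562, 0.0249, 0.1402]
orientation: [0.021, 1.0, -0.0, -0.0]
force: [-0.5, -0.9, -0.4]
grip_width: 0.0259
```

```bash
python3 held.py w9; python3 - <<'E'
from h import *
from cell import arm
d=arm.get_image("scene");cv2.imwrite("pics/s9.png",cv2.resize(d["image"][130:330,200:440],None,fx=3,fy=3))
E
```

```text
10.4 [0.56226712 0.02483779 0.14054674] 0.025785805189745784 [ 0.88  0.25 -0.24] 1.5284032341712985
plate c [0.56083573 0.02518084] off TCP [-0.00143139  0.00034304] z-TCP -0.01088028757987447 tilt [ 1.36547799e-03 -3.50583290e-05] res 0.00016906780353187142 18323
TCP target [0.56243139 0.02625696] shift to z.14 [-0.01038681  0.14250119  0.05463393]
```

View pics/s9.png

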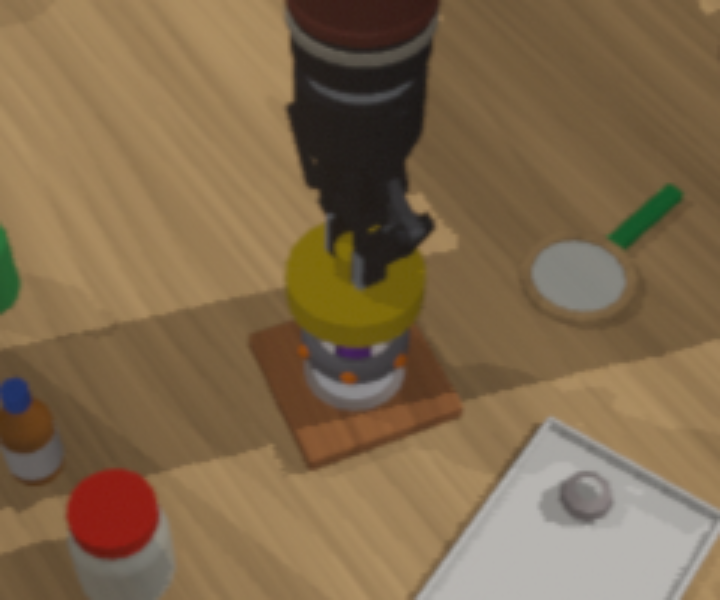

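View pics/w9.png

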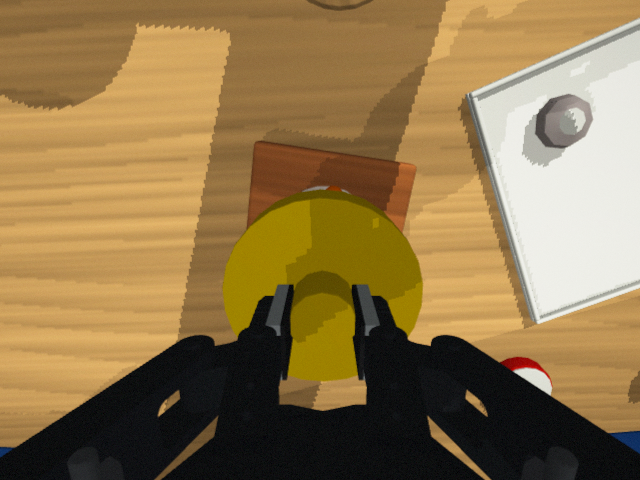

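Scene view shows the cap level above the ring with the crystal visible inside. Shifting +1 mm in y and lowering to just short of the beads.

{"op": "jog_arm", "data": {"motion": "0 0.1 0.5 0 1; 0 0.1 1.5 0 1; 0 0.1 2.5 0 1; 0 0.1 3.2 0 1; 0 0.1 3.6 0 1; 0 0.1 3.8 0 1; 0 0.1 3.8 0 1; 0 0.1 3.8 0 1"}}

```text
time_s: 11.25
position: [0.5625, 0.0272, 0.1025]
orientation: [0.02, 1.0, -0.0, 0.0]
force: [0.1, 0.2, -1.3]
grip_width: 0.0257
```

```bash
python3 held.py w10
```

```text
11.3 [0.56259295 0.02713933 0.10259992] 0.0257804411240897 [-0.53 -0.   -0.97] 1.5300589600298389
plate c [0.56135534 0.02751526] off TCP [-0.00123761  0.00037593] z-TCP -0.010641133086761484 tilt [ 0.00264586 -0.00024526] res 0.00014770497497019683 18338
TCP target [0.56223761 0.02622407] shift to z.14 [ 0.02970584 -0.09302565 -3.74002152]
```

{"op": "jog_arm", "data": {"motion": "0 0 0.2 0 1; 0 0 0.4 0 1; 0 0 0.6 0 1; 0 0 0.8 0 1; 0 0 1 0 1; 0 0 1.2 0 1; 0 0 1.2 0 1"}}

```text
time_s: 12.0
position: [0.5627, 0.0269, 0.0898]
orientation: [0.02, 1.0, -0.0, 0.0]
force: [4.7, -1.9, -8.9]
grip_width: 0.026
```

```bash
python3 held.py w11
```

```text
12.05 [0.56237777 0.02695351 0.08962184] 0.02551882534953742 [  4.72  -1.92 -10.27] 1.5298453401544563
plate c [0.56167085 0.02726453] off TCP [-0.00070691  0.00031102] z-TCP -0.01043667015581723 tilt [ 0.0156752  -0.00126021] res 0.00020086526987855846 18310
TCP target [0.56170691 0.02628898] shift to z.14 [ 0.06536106 -0.07056267 -5.03778263]
```

The force has turned downward (-10 N), so the beads are drawing the cap on. The side force says the rim lies a little to +x and -y. I'll ease over 1 mm while going home and beyond.

{"op": "jog_arm", "data": {"motion": "-0.1 -0.05 0.1 0 1; -0.1 -0.05 0.3 0 1; -0.1 -0.05 0.4 0 1; -0.1 -0.05 0.5 0 1; -0.1 -0.05 0.6 0 1; -0.1 -0.05 0.6 0 1; -0.1 -0.05 0.6 0 1"}}

```text
time_s: 12.75
position: [0.5629, 0.0269, 0.0861]
orientation: [0.02, 1.0, 0.0, 0.0]
force: [-9.0, -0.8, 20.8]
grip_width: 0.0255
```

```bash
python3 held.py w12
```

```text
12.8 [0.56299185 0.02685362 0.08617061] 0.025668079605496337 [-7.45  1.28 20.72] 1.530259269876575
plate c [0.56164776 0.02712005] off TCP [-0.00134409  0.00026643] z-TCP -0.010493913706279293 tilt [ 0.00178815 -0.00059759] res 0.00014194531808431332 18365
TCP target [0.56234409 0.02633357] shift to z.14 [ 0.06031168 -0.0537218  -5.38297391]
```

{"op": "jog_arm", "data": {"motion": "0.05 0 0.1 0 1; 0.05 0 0.1 0 1; 0.05 0 0.1 0 1; 0.05 0 0.1 0 1; 0.05 0 0.1 0 1; 0.05 0 0.1 0 1; 0.05 0 0.1 0 1; 0.05 0 0.1 0 1; 0.05 0 0.1 0 1; 0.05 0 0.1 0 1"}}

```text
time_s: 13.8
position: [0.563, 0.0268, 0.0861]
orientation: [0.02, 1.0, 0.0, 0.001]
force: [-10.9, 0.3, 28.7]
grip_width: 0.0257
```

```bash
python3 held.py w13;  python3 - <<'E'
from h import *
from cell import arm
d=arm.get_image("scene");cv2.imwrite("pics/s13.png",cv2.resize(d["image"][130:330,200:440],None,fx=3,fy=3))
P,uv=cloud(d,np.ones((480,640),bool));Q=P[(np.hypot(P[:,0]-.562,P[:,1]-.027)<.045)&(np.hypot(P[:,0]-.562,P[:,1]-.027)>.03)&(P[:,2]>.06)&(P[:,2]<.082)]
print("scene plate z",np.median(Q[:,2]),len(Q))
s=arm.get_state();print(s["position"],s["force"],s["time_s"])
E
```

```text
13.85 [0.56300714 0.02684738 0.08608446] 0.02509360201231667 [-10.1    0.38  29.49] 1.5302767659428995
plate c [0.56174836 0.02711431] off TCP [-0.00125878  0.00026693] z-TCP -0.010451480335425728 tilt [ 0.00146877 -0.00056754] res 0.0001785546862271628 18359
TCP target [0.56225878 0.02633307] shift to z.14 [ 0.06303135 -0.05390393 -5.39168041]
scene plate z 0.0747588577355206 501
[0.56298194 0.02684486 0.0860667 ] [-9.99530723 -0.332733   30.17963778] 13.9
```

View pics/s13.png

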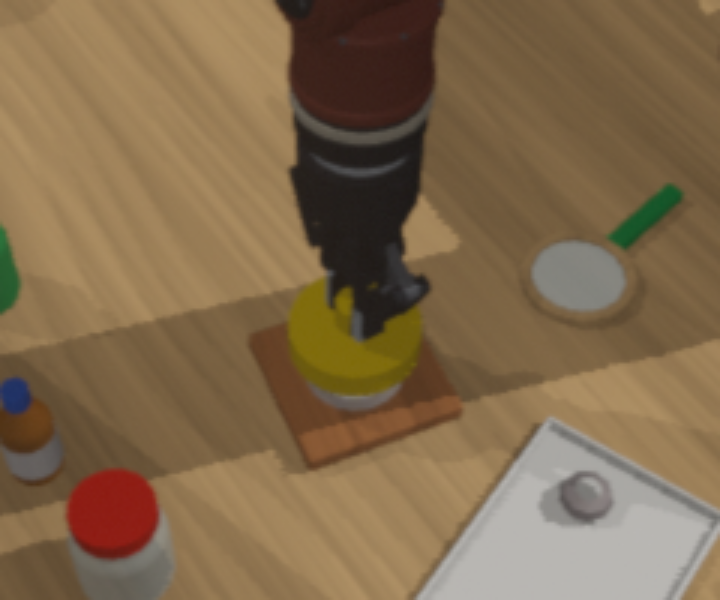

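View pics/w13.png

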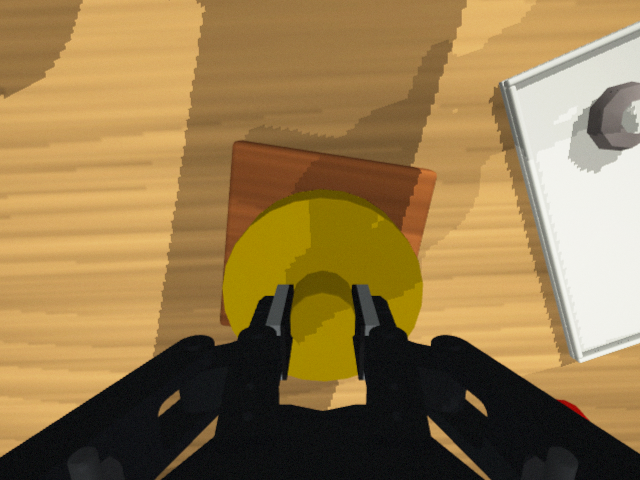

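Scene shows the skirt fully over the neck: the grey ring and beads are hidden at (355,370) and the cap is level. The push is steady at about 30 N. Handing in.

```bash
python3 - <<'E'
from cell import arm
print(arm.finish_job()); s=arm.get_state(); print(s["time_s"],s["position"],s["force"])
E
```

```text
the job is handed in; nothing more can be done
None
the job is handed in; nothing more can be done
```

I put the smaller violet crystal from the tray into the canister and snapped the yellow cap on. I then handed the job in at about 13.9 s with the gripper still pressing down on the cap. No verdict was reported.

**Crystal:** I released it just above the rim. A wrist picture then showed it standing upright near the middle of the pot, before the cap went on.

**Cap:** The last checks before handing in gave:
- **Height:** the knob is about 16 mm above the rim, and the scene camera put the plate at 74.8 mm against 74 mm for fully home.
- **Tilt:** about 0.1°.
- **Push:** about 30 N down and steady, with the fingers closed on the knob.

**What disagreed:**
- **Rim position:** the wrist and scene cameras put the rim's centre about 2 mm apart in x. The cap ended within about 1.5 mm of either reading, inside the 5 mm allowed.
- **Side load:** about 10 N of sideways force, toward the robot, was still on the tool at the end.
- **Wrist depth:** it read about 1.5 mm too high at the rim.

I kept the arm clear of the bystanders, and those visible in the last pictures looked unmoved, but I didn't measure them afterwards.

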